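Bed a sine plate into the bench square

TASK

Slide the sine plate across the table into the bench square without lifting or tipping it: first press its end firmly and squarely against the long side rail, then slide it along that rail and press it firmly against the brass pad of the stop bar, each time with a steady hand push of about 20 N for half a second and never ramming it. Leave it flush against the rail and touching the pad, and leave the gauge block, screw tin and oil bottle where they stand.

Things in the scene. Friction and masses are not known exactly. Their poses are not given: they have to be found in the camera images.
- sine_plate: loose grey steel sine plate with many holes, acting as one solid slab 116 (x) x 150 (y) x 39 high, about 0.8 kg, too wide to grip, drags with 1 to 4 N (friction 0.3). Origin: centre of its underside. Starts within 0.3 rad of parallel to the square, 30 to 90 mm off the rail and 30 to 55 mm short of the pad. Hinge cheeks stand 7 mm proud of its x sides, over 50 mm from mid-side; push between them
- bench_square: fixed bench square: a dark steel L of two rails joined by a small brass corner post, 30 high. Origin: at table height, where the side rail's inner face meets the plane of the brass pad's face. x points into the stop bar (away from the robot), y into the side rail (left); the inside is at negative x and y. When home, the plate's origin is at x = -58, y = -75 mm in this frame, axes parallel
- side_rail: long fixed rail of the square, 202 long, 22 thick, 26 high, on the robot's left, running away from the robot. Origin and axes as the bench square: its inner face is y = 0 and runs from x = -190 to x = 12 mm. The plate's +y end goes flat against it
- stop_bar: fixed bar across the far side, 140 long, 22 thick, 26 high, with a brass pad 40 wide, 12 proud, at mid-length. Origin and axes as the bench square: the pad's face is x = 0, from y = -95 to y = -55 mm. The middle of the plate's +x side goes against the pad
- gauge_block: loose bright steel cube-like gauge block, 26 x 26 x 25, bystander. Origin: centre of its underside
- screw_tin: loose round tin of screws, 68 across, 23 high, bystander. Origin: centre of its underside
- oil_bottle: loose pale oil bottle with a red collar and thin spout, 43 across, 142 high, bystander. Origin: centre of its underside

How it is judged (in metres and radians):
On the way, in this order (a step that is already met when the one before it is completed fails the run):
1. the plate is pressed squarely on the side rail with over 8 N (contact force between sine_plate and side_rail above 8 N and angle between the x axis of sine_plate and the x axis of bench_square, either way round below 0.03 rad), for 0.2 s.
2. the plate is pressed on the brass pad with over 8 N, still along the side rail (contact force between sine_plate and stop_bar above 8 N and angle between the x axis of sine_plate and the x axis of bench_square, either way round below 0.03 rad and y of sine_plate in the frame of bench_square above -0.08 m), for 0.2 s.
At the end, for the whole second after the job is handed in: The sine plate lies flat and still on the table, in the bench square: no more than 2.5 mm from the side rail and 2.5 mm from the brass pad, parallel to the rail within 0.02 rad (x of sine_plate in the frame of bench_square between -0.0605 and -0.055 m and y of sine_plate in the frame of bench_square between -0.0775 and -0.072 m and angle between the x axis of sine_plate and the x axis of bench_square, either way round below 0.02 rad and height (world z) of sine_plate below 0.004 m and angle between sine_plate's own z axis and vertical below 0.03 rad and linear speed of sine_plate below 0.01 m/s); the robot touches nothing.
It fails at once if the plate is rammed into a rail with over 50 N (contact force between sine_plate and side_rail above 50 N or contact force between sine_plate and stop_bar above 50 N).
It fails at once if the plate is lifted over 10 mm or tipped over 0.1 rad (height (world z) of sine_plate above 0.01 m or angle between sine_plate's own z axis and vertical above 0.1 rad).
It fails at once if the gauge block is shifted over 15 mm or tipped (distance of gauge_block from where it was at the start of the episode above 0.015 m or angle between gauge_block's own z axis and vertical above 0.3 rad).
It fails at once if the screw tin is shifted over 15 mm or tipped (distance of screw_tin from where it was at the start of the episode above 0.015 m or angle between screw_tin's own z axis and vertical above 0.3 rad).
It fails at once if the oil bottle is shifted over 15 mm or tipped (distance of oil_bottle from where it was at the start of the episode above 0.015 m or angle between oil_bottle's own z axis and vertical above 0.3 rad).
It also fails if it takes over 64 s, if anything falls off the work surface, if the arm or the gripper's body presses on something with over 40 N, if the wrist force passes 120 N, or if a joint passes its speed limit or range.

ROBOT

A 6-joint arm with a two-finger parallel gripper is mounted at the origin on the work surface; the furniture and walls round the work are solid. World frame = base frame: x ahead of the robot, y to its left, z up, the work surface at z = 0. Lengths are in mm, angles in rad, forces in N, time in s.
With the tool pointing down it reaches from about 350 to 875 mm from the base axis. Payload 4.2 kg.
Tool frame: the origin (TCP) lies midway between the tips of the shut fingers; the grasp point (between the pads) lies 19 mm behind it (arm.grasp_offset is the distance from the TCP to the grasp point, in mm); z points along the fingers, y is the line along which they close (so a half turn about z gives the same grasp; the last joint's range is limited). The gripper opens to 85 mm and grips with 20 to 120 N. Pads are 22 mm wide; open, the fingers measure 114 mm over their backs; the gripper's body (76 mm by 85 mm) begins 54 mm behind the grasp point. The pads swing forward as they close: fully open they stand 13 mm farther back than shut.
Start: joints at [-0.882, 0.385, 0.008, 0, -1.194, -0.259], TCP at [260.443, -568.127, 231.312] pointing down, gripper open.
Joint ranges: [-3.14, 3.14], [-1.21, 2.06], [-1.07, 1.41], [-3.16, 2.05], [-2.99, -0.16], [-3.1, 3.1]. Speed limits (rad/s): [2.79, 2.79, 3.14, 3.14, 3.14, 3.14].

INTERFACE

Orientations are given as a unit quaternion [x, y, z, w].
In Python, from bench import arm gives the robot as it stands. The module is installed in compiled form; this text tells all that it offers.
- The arm moves only by the tool servo_tool, never from a script. Its argument "increments" is a list of rows, each a list of 7 numbers: the opening, from 0 (shut) to 1 (fully open), then the shift along the tool's x, y, z in m, then the turn, a rotation vector about the tool's x, y, z in degrees. In form: [[grip, x, y, z, ax, ay, az], ...]. A call has 1 to 12 rows; each row is the pose to reach, as a shift and turn from the pose commanded when the call began, along the tool's axes at that moment; what a row does not reach only later rows make up. A row lasts 1/8 s, in which the tool goes at most 62.5 mm and 10.7 degrees, less where a joint would pass 70% of its speed; a pose out of reach is approached as far as the arm can. A call with a gripper value outside its range is refused whole. The fingers move at their own pace and stop on an object; the grip force is fixed at half the most. Time passes only in rows, so rows that repeat a pose let the fingers close. It gives the time, the measured TCP pose, the force, the opening and the grip force at its end, in the units of the state.
- arm.read_state(): the state, without advancing time (a new reading comes with each control period).
- arm.get_image(name): name is "side" or "top" or "wrist"; returns a dict with "color" (480x640x3 uint8, red, green, blue), "fx", "fy", "cx", "cy" (pixels), "k1" (the pictures are not rectified: a ray, as slopes to the right and down, at radius r is drawn at 1 + k1 r^2 times it, then the intrinsics apply), "rvec" (rotation vector, rad) and "tvec" (3), from world to camera coordinates, as OpenCV has them; the wrist camera has in their place "hand_eye" (4x4, takes a point from camera to tool coordinates, whose origin is the TCP and whose axes are the flange's). Camera axes: x right, y down, z forward; pixel columns grow to the right and rows downward; lengths in mm; the calibration is good to about 2 mm. A picture is of the moment at which its call begins: read the wrist's pose just before it. There is no depth.
- arm.job_done(): hands the job in; it is judged then, once.
Trained networks look in the newest picture that a camera, given by its name, has taken for a name from the list of things; names that differ only in an ending like _2 or _b are one class to them, and where a whole thing is asked for, a point or a joint stands for the part that bears it (a point fixed in the world has none). Each returns a list of dicts, best first, with "p" (0 to 1); they miss things now and then, are a little off and sometimes report something else, mostly with a low value. They report only what shows in the picture. A call takes as long as a camera call.
- arm.look_for(camera, thing): "box" ([centre column, centre row, width, height] in pixels, round what is visible of it).
- arm.spot_point(camera, thing): "centre" ([column, row] in pixels: a listed point, or the origin of a listed thing).
The state is a dict: "clock": time; "joints": joint angles; "joint_vel": joint speeds; "joint_efforts": joint torques, N m; "position": TCP position; "ee_rot": TCP orientation; "contact_force": force on the tool from outside, world axes, zero at the start; "wrist_torque": the same for the moment, N m; "gripper_width": finger opening in mm; "grasp_force": force on a finger pad.
Only numpy, scipy, OpenCV 4.12 (cv2) and the standard library are available. Lean on these libraries where they do the work, as an engineer would, in place of code of your own. Each camera call takes 0.05 s, during which the arm holds its last target. There are 200 camera calls.

## Working session

There is one attempt and no reset: what is moved stays moved. The work goes in short steps, Python scripts to look and compute and a tool call to move; the robot and the scene stay as the last step left them, time stands still between calls to the robot, and variables do not carry over. Pictures are saved under pics/ and viewed, at most 10 in all, crops included, and the job is handed in when it is done.

Besides the shell and the picture viewer there is one more tool, called as name(argument=value, ...), one argument or row to a line, values as JSON. servo_tool: Moves the arm, as the interface text tells. Its arguments: {"type":"object","properties":{"increments":{"type":"array","items":{"type":"array","items":{"type":"number"}}}},"required":["increments"]}

```bash
mkdir -p pics
cat > h.py <<'E'
import numpy as np, cv2
from scipy.spatial.transform import Rotation as R
from bench import arm
def ray(im,u,v):
    K=np.array([[im['fx'],0,im['cx']],[0,im['fy'],im['cy']],[0,0,1.]])
    p=cv2.undistortPoints(np.array([[[u,v]]],float),K,np.array([im['k1'],0,0,0.]))[0,0]
    d=np.array([p[0],p[1],1.])
    M=cv2.Rodrigues(np.array(im['rvec'],float))[0]; t=np.array(im['tvec'],float).ravel()
    return -M.T@t, M.T@d
def atz(im,u,v,z):
    o,d=ray(im,u,v); return o+d*(z-o[2])/d[2]
def proj(im,P):
    K=np.array([[im['fx'],0,im['cx']],[0,im['fy'],im['cy']],[0,0,1.]])
    return cv2.projectPoints(np.array(P,float).reshape(-1,1,3),np.array(im['rvec'],float),np.array(im['tvec'],float),K,np.array([im['k1'],0,0,0.]))[0][:,0]
def save(im,f): cv2.imwrite('pics/'+f,im['color'][:,:,::-1])
E
python3 - <<'E'
from h import *
s=arm.read_state();print(s)
for c in ['top','side']:
    im=arm.get_image(c);save(im,c+'0.png');print(c,ray(im,320,240))
    for t in ['sine_plate','bench_square','side_rail','stop_bar','gauge_block','screw_tin','oil_bottle']:
        l=arm.look_for(c,t)[:1];q=arm.spot_point(c,t)[:1]
        print(t,[(np.round(a['box']),round(a['p'],2)) for a in l],[(np.round(a['centre'],1),round(a['p'],2),atz(im,*a['centre'],0).round(1)) for a in q])
E
```

```text
{'clock': 0.0, 'joints': array([-8.82395189e-01,  3.85555184e-01,  6.63923329e-03, -5.07446425e-04,
       -1.19400808e+00, -2.58569901e-01]), 'joint_vel': array([ 3.91955123e-04,  1.32894442e-04, -2.19282548e-04, -7.33166974e-04,
       -1.19766559e-03, -6.22747045e-05]), 'joint_efforts': array([-5.19355435e-04, -3.92290771e+01,  1.88397235e+01,  4.18603599e+00,
       -4.60772906e-03, -5.68660340e-06]), 'position': array([ 260.20851612, -567.61689148,  230.22641044]), 'ee_rot': array([-2.13173410e-01,  9.77013772e-01,  1.05434601e-03, -2.75226232e-04]), 'contact_force': array([ 1.03746742, -0.44954296,  0.0287137 ]), 'wrist_torque': array([-0.02509407, -0.0135108 ,  0.02305059]), 'grasp_force': 0.0, 'gripper_width': 85.21693271484295}
top (array([358.40592471, -75.89679326, 985.56863977]), array([ 0.18684368, -0.03062381, -0.98195645]))
sine_plate [(array([277., 247.,  86.,  74.]), 0.95)] [(array([276.8, 248.9]), 0.68, array([529. , -15.8,   0. ]))]
bench_square [(array([239., 233.,  93., 104.]), 0.71)] [(array([215.7, 198.6]), 0.78, array([641.1, 114. ,   0. ]))]
side_rail [(array
[... 781 characters left out ...]
 ]))]
bench_square [(array([313., 233., 107.,  38.]), 0.64)] [(array([338.6, 230.4]), 0.64, array([641. ,  96.6,   0. ]))]
side_rail [(array([299., 227.,  86.,  16.]), 0.7)] [(array([339.6, 229.8]), 0.73, array([644.5,  99.7,   0. ]))]
stop_bar [(array([301., 226.,  84.,  22.]), 0.69)] [(array([337.3, 226.6]), 0.76, array([645.8, 121.5,  -0. ]))]
gauge_block [(array([434., 329.,  20.,  28.]), 0.7)] [(array([430.5, 334.7]), 0.72, array([ 639.8, -366.7,    0. ]))]
screw_tin [(array([327., 340.,  49.,  38.]), 0.88)] [(array([324.4, 347.8]), 0.93, array([ 473.9, -352. ,    0. ]))]
oil_bottle [(array([379., 300.,  31.,  90.]), 0.66)] [(array([378.3, 337.1]), 0.9, array([ 560.6, -349. ,    0. ]))]
```

Run:
```python
import cv2
a=cv2.imread('pics/top0.png')[150:300,180:380]; cv2.imwrite('pics/topc.png',cv2.resize(a,None,fx=4,fy=4,interpolation=cv2.INTER_CUBIC))
```

```text
(no output)
```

View pics/topc.png

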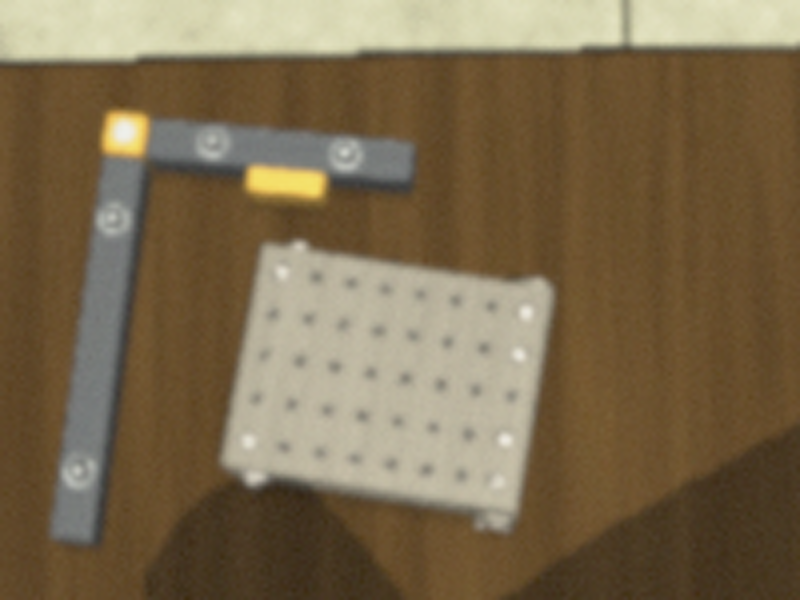

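View pics/side0.png

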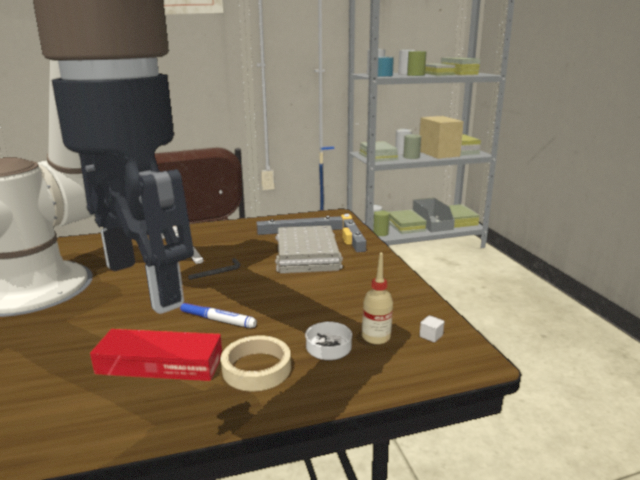

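Run:
```python
from h import *
im=arm.get_image('top')
f=lambda x,y,z:atz(im,180+(x+.5)/4-.5,150+(y+.5)/4-.5,z)
a,b=f(97,543,26),f(140,163,26);print('rail',a,b,np.arctan2(b[1]-a[1],b[0]-a[0]))
a,b=f(246,190,26),f(326,198,26);print('pad',a,b)
c=[f(262,243,39),f(553,288,39),f(517,512,39),f(222,465,39)];print('plate',np.array(c).round(1),np.mean(c,0))
print([np.arctan2(*(p-q)[[1,0]]) for p,q in [(c[0],c[3]),(c[1],c[2])]], np.arctan2(*(c[0]-c[1])[[1,0]])-np.pi/2)
s=arm.read_state();r=R.from_quat(s['ee_rot']).as_matrix();print(r.round(3))
w=arm.get_image('wrist');print(np.array(w['hand_eye']).round(3),w['fx'])
for tgt in [[470,-60,330]]:
  print(r.T@(np.array(tgt)-s['position']))
```

```text
rail [453.19672412 130.55975448  26.        ] [651.50345341 111.57951092  26.        ] -0.09542087995278116
pad [635.46737861  55.83943655  26.        ] [630.16511224  14.1553737   26.        ]
plate [[ 603.5   45.7   39. ]
 [ 576.6 -102.1   39. ]
 [ 462.9  -81.2   39. ]
 [ 489.7   65.5   39. ]] [533.1725316  -18.05564523  39.        ]
[np.float64(-0.1721689983300467), np.float64(-0.181784511290542)] -0.17972787041418314
[[-0.909 -0.417 -0.   ]
 [-0.417  0.909 -0.   ]
 [ 0.    -0.    -1.   ]]
[[-0.00000e+00 -9.55000e-01 -2.96000e-01  7.45530e+01]
 [ 1.00000e+00  0.00000e+00 -1.00000e-03  1.35900e+00]
 [ 1.00000e-03 -2.96000e-01  9.55000e-01 -1.41931e+02]
 [ 0.00000e+00  0.00000e+00  0.00000e+00  1.00000e+00]] 360.8780646411629
[-402.22787999  374.59904636  -98.69823717]
```

servo_tool(
  increments=[
    [0.55,-0.041,0.029,-0.002,0,0,-6],
    [0.55,-0.082,0.058,-0.004,0,0,-12],
    [0.55,-0.123,0.088,-0.006,0,0,-18],
    [0.55,-0.164,0.117,-0.008,0,0,-24],
    [0.55,-0.205,0.147,-0.01,0,0,-30],
    [0.55,-0.246,0.176,-0.012,0,0,-36],
    [0.55,-0.287,0.206,-0.014,0,0,-42],
    [0.55,-0.328,0.235,-0.016,0,0,-48],
    [0.55,-0.369,0.264,-0.018,0,0,-54],
    [0.55,-0.41,0.294,-0.02,0,0,-59],
    [0.55,-0.41,0.294,-0.02,0,0,-59],
    [0.55,-0.41,0.294,-0.02,0,0,-59],
  ],
)

```text
clock: 3.1
position: [510.5, -129.9, 251.2]
ee_rot: [-0.667, 0.745, 0.0, -0.0]
contact_force: [0.3, 1.1, -0.2]
gripper_width: 46.9
grasp_force: 0.0
```

```bash
cat >> h.py <<'E'
def wrist():
    s=arm.read_state(); im=arm.get_image('wrist')
    T=np.eye(4);T[:3,:3]=R.from_quat(s['ee_rot']).as_matrix();T[:3,3]=s['position']
    C=np.linalg.inv(T@np.array(im['hand_eye']))
    im['rvec']=cv2.Rodrigues(C[:3,:3])[0].ravel();im['tvec']=C[:3,3];return im,s
E
python3 - <<'E'
from h import *
im,s=wrist();save(im,'w1.png');np.save('w1.npy',im,allow_pickle=True)
print(s['position'],s['gripper_width'],s['clock'],s['contact_force']);r=R.from_quat(s['ee_rot']).as_matrix();print(r.round(3))
for t in ['sine_plate','bench_square','side_rail','stop_bar']:
    q=arm.spot_point('wrist',t)[:1];print(t,[(a['centre'],a['p'],atz(im,*a['centre'],0).round(1)) for a in q])
E
```

```text
[ 510.46914101 -129.92961855  251.21803786] 46.875014445781765 3.1 [ 0.33972168  1.08911474 -0.16040409]
[[-0.111 -0.994 -0.   ]
 [-0.994  0.111 -0.   ]
 [ 0.     0.    -1.   ]]
sine_plate [([315.8, 289.8], 0.83, array([532.8, -15.2,   0. ]))]
bench_square [([242.7, 386.6], 0.57, array([644.3, 112.4,   0. ]))]
side_rail [([240.7, 388.7], 0.76, array([647.5, 115.4,   0. ]))]
stop_bar []
```

View pics/w1.png

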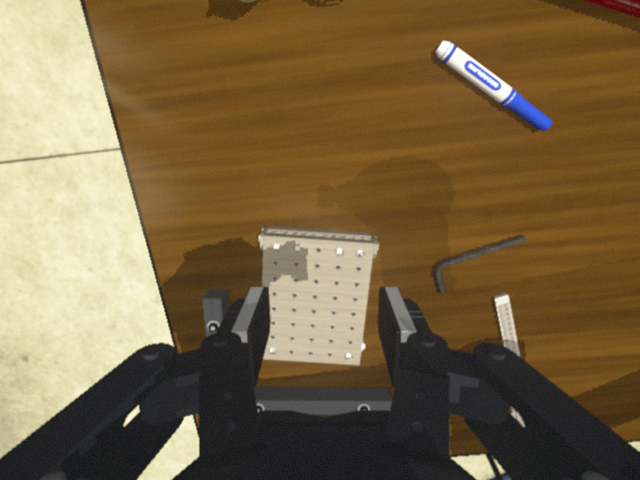

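Run:
```python
from h import *
im=np.load('w1.npy',allow_pickle=True).item()
a=im['color'][215:425,190:400,::-1]; cv2.imwrite('pics/w1c.png',cv2.resize(a,(630,600)[:1]*2 if 0 else (600,600),interpolation=cv2.INTER_CUBIC))
g=im['color'].astype(float)
rb=g[:,:,0]-g[:,:,2]  # wood: red-blue high; steel ~0
for u in range(268,384,12): print(u,rb[378:404,u-1:u+2].mean(1).round().astype(int))
for u in range(268,384,12): print(u,g[378:404,u-1:u+2].mean((1,2)).round().astype(int))
```

```text
268 [64 51 49 54 57 54 56 50 34 14  0  2  1  0  2  0  1  2  1  0  1  3  1 -1
 -1  1]
280 [53 48 48 53 54 55 53 53 40 18  4  2  1  1  1  2  2  0 -1  3  1  0  3  1
  2  0]
292 [45 48 53 55 57 54 56 50 37 16  5  2  2  1  4  3  4  1  2  3  3  3  1  3
  0  1]
304 [52 53 54 53 55 55 55 53 39 16  3  3  1  2  4  1  3 -1  4  1  2  2  1  0
  0  1]
316 [52 53 54 54 51 56 52 52 41 18  4  3  4  3  2  3 -1  2  5  2  1  2  0  0
  1  2]
328 [54 52 54 49 53 54 51 49 40 20  5  4  3  5  2  3  3  4  3  0  2  4  2  2
  4  1]
340 [51 51 50 52 50 52 51 47 40 20  5  4  3  4  0  3  1  4  2  3  2  3  0  3
  2  2]
352 [48 50 48 50 48 48 48 51 42 21  7  3  3  3  3  0  3  2  3  2 -1  5  4  0
  2  0]
364 [50 48 49 45 48 47 49 49 43 21  7  2  1  0  4  1 -1  1  2  2  3  2  0  1
  2  4]
376 [46 46 47 49 47 50 55 49 42 25 10  2  2  3  4  2  0  1  2  3  5  1  1  2
  1  1]
268 [68 55 56 55 57 55 61 56 53 53 54 53 54 54 57 55 57 55 54 54 56 56 70 80
 84 86]
280 [55 56 58 60 59 59 61 59 60 58 53 57 56 55 57 54 56 56 57 54 56 58 70 81
 84 88]
292 [60 58 61 62 59 63 59 57 55 57 59 55 55 56 57 57 54 57 54 56 57 57 71 82
 88 84]
304 [59 63 62 63 63 63 62 62 56 58 58 58 59 58 57 57 56 54 59 58 56 59 69 80
 86 87]
316 [61 62 62 63 62 61 59 58 58 56 56 57 59 56 56 58 56 58 57 57 57 59 68 79
 87 87]
328 [61 63 62 63 62 59 59 57 55 54 58 59 57 58 58 57 57 58 57 56 58 59 70 79
 87 87]
340 [62 60 62 60 60 56 58 57 53 53 56 55 59 57 57 58 56 57 58 57 54 60 67 80
 87 90]
352 [61 59 60 56 57 55 59 58 53 53 55 58 57 55 56 57 57 56 58 57 56 57 66 80
 86 89]
364 [ 58  56  51  55  53  54  54  55  51  50  56  57  56  58  58  58  56  58
  58  56  54  57  65  77  86 104]
376 [54 50 51 51 52 53 51 54 53 53 52 55 58 55 55 55 56 57 56 57 54 56 61 78
 84 87]
```

View pics/w1c.png

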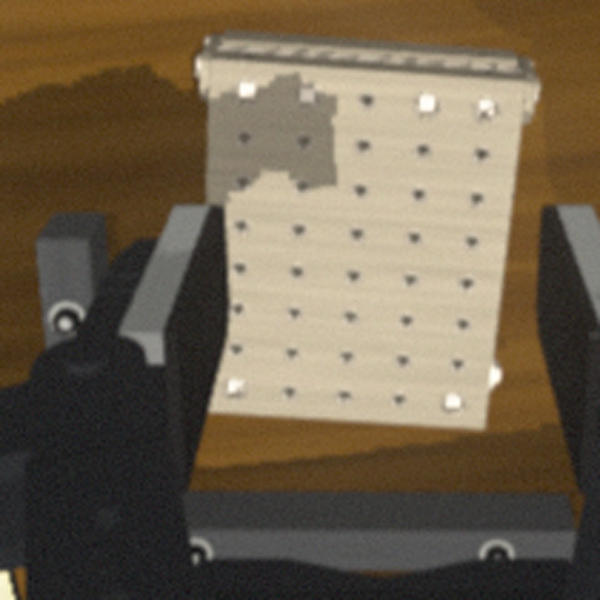

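Run:
```python
from h import *
im=np.load('w1.npy',allow_pickle=True).item()
for z,v1,v2 in [(0,386.8,387.45),(26,400.5,400.9)]:
    a,b=atz(im,268,v1,z),atz(im,376,v2,z);d=a-b;print('rail',a,b,np.arctan2(d[1],d[0]))
f=lambda x,y,z:atz(im,190+(x+.5)/2.857-.5,215+(y+.5)/2.857-.5,z)
for n,x,y,z in [('+x+y',210,412,39),('-x+y',487,428,39),('+x-y',208,60,39),('-x-y',524,80,39)]: print(n,f(x,y,z))
t=cv2.imread('pics/top0.png');im=arm.get_image('top')
```

```text
rail [611.38836018 116.43098119   0.        ] [470.83935486 133.12246605   0.        ] -0.11820554289258499
rail [607.36221825 115.48224605  26.        ] [474.30083678 130.91644817  26.        ] -0.11547705362771744
+x+y [600.07447826  45.97341718  39.        ]
-x+y [489.99743808  65.86118488  39.        ]
+x-y [ 577.10097206 -100.6241238    39.        ]
-x-y [464.65280997 -80.46118347  39.        ]
```

servo_tool(
  increments=[
    [0.55,0,-0.009,0.05,0,0,0.3],
    [0.55,0,-0.009,0.1,0,0,0.3],
    [0.55,0,-0.009,0.15,0,0,0.3],
    [0.55,0,-0.009,0.2,0,0,0.3],
    [0.55,0,-0.009,0.225,0,0,0.3],
    [0.55,0,-0.009,0.239,0,0,0.3],
    [0.55,0,-0.009,0.239,0,0,0.3],
  ],
)

```text
clock: 4.28
position: [519.4, -131.3, 11.9]
ee_rot: [-0.665, 0.747, 0.0, -0.0]
contact_force: [-0.6, 0.4, 1.0]
gripper_width: 46.7
grasp_force: 0.0
```

servo_tool(
  increments=[
    [0.55,-0.004,0,0,0,0,0],
    [0.55,-0.008,0,0,0,0,0],
    [0.55,-0.012,0,0,0,0,0],
    [0.55,-0.016,0,0,0,0,0],
    [0.55,-0.02,0,0,0,0,0],
    [0.55,-0.024,0,0,0,0,0],
    [0.55,-0.028,0,0,0,0,0],
    [0.55,-0.032,0,0,0,0,0],
    [0.55,-0.036,0,0,0,0,0],
    [0.55,-0.04,0,0,0,0,0],
  ],
)

```text
clock: 5.52
position: [524.2, -91.2, 12.3]
ee_rot: [-0.665, 0.747, 0.0, -0.0]
contact_force: [0.1, -2.3, 0.0]
gripper_width: 47.1
grasp_force: 1.3
```

servo_tool(
  increments=[
    [0.55,-0.004,0,0,0,0,0],
    [0.55,-0.008,0,0,0,0,0],
    [0.55,-0.012,0,0,0,0,0],
    [0.55,-0.016,0,0,0,0,0],
    [0.55,-0.02,0,0,0,0,0],
    [0.55,-0.024,0,0,0,0,0],
    [0.55,-0.028,0,0,0,0,0],
    [0.55,-0.032,0,0,0,0,0],
    [0.55,-0.036,0,0,0,0,0],
    [0.55,-0.04,0,0,0,0,0],
    [0.55,-0.042,0,0,0,0,0],
  ],
)

```text
clock: 6.9
position: [529.1, -49.3, 12.3]
ee_rot: [-0.665, 0.747, 0.0, -0.0]
contact_force: [-0.8, -2.7, -0.4]
gripper_width: 47.0
grasp_force: 1.4
```

Run:
```python
from h import *
s=arm.read_state();print(s['position'],s['contact_force'],s['wrist_torque'])
im=arm.get_image('top');save(im,'t2.png')
a=im['color'][150:300,180:380,::-1]; cv2.imwrite('pics/t2c.png',cv2.resize(a,None,fx=4,fy=4,interpolation=cv2.INTER_CUBIC))
```

```text
[529.12659503 -49.29426513  12.29226173] [-0.83869803 -2.7235655  -0.35096087] [-0.83140097  0.1174154   0.02658507]
```

View pics/t2c.png

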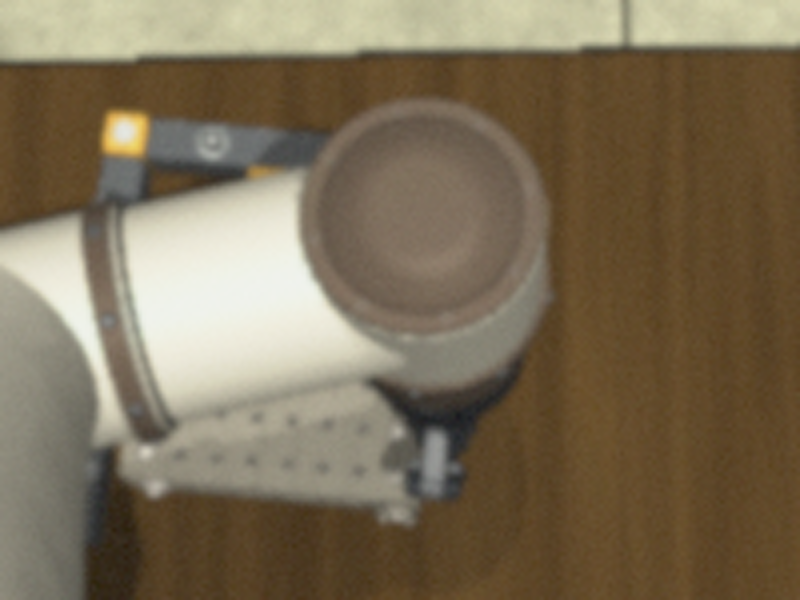

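servo_tool(
  increments=[
    [0.55,-0.001,0,0,0,0,0],
    [0.55,-0.002,0,0,0,0,0],
    [0.55,-0.003,0,0,0,0,0],
    [0.55,-0.004,0,0,0,0,0],
    [0.55,-0.005,0,0,0,0,0],
    [0.55,-0.006,0,0,0,0,0],
    [0.55,-0.007,0,0,0,0,0],
    [0.55,-0.008,0,0,0,0,0],
  ],
)

```text
clock: 7.95
position: [530.0, -41.6, 12.3]
ee_rot: [-0.665, 0.747, 0.0, -0.0]
contact_force: [-0.6, -1.8, -1.1]
gripper_width: 47.2
grasp_force: 1.4
```

servo_tool(
  increments=[
    [0.55,-0.0005,0,0,0,0,0],
    [0.55,-0.001,0,0,0,0,0],
    [0.55,-0.0015,0,0,0,0,0],
    [0.55,-0.002,0,0,0,0,0],
  ],
)

```text
clock: 8.45
position: [530.3, -39.6, 12.3]
ee_rot: [-0.665, 0.747, 0.0, -0.0]
contact_force: [-0.7, -2.8, -0.6]
gripper_width: 47.1
grasp_force: 1.3
```

servo_tool(
  increments=[
    [0.55,-0.0005,0,0,0,0,0],
    [0.55,-0.001,0,0,0,0,0],
    [0.55,-0.0015,0,0,0,0,0],
    [0.55,-0.002,0,0,0,0,0],
  ],
)

```text
clock: 8.95
position: [530.2, -38.1, 12.3]
ee_rot: [-0.665, 0.747, 0.0, -0.0]
contact_force: [-0.2, -7.2, -1.0]
gripper_width: 47.1
grasp_force: 3.4
```

servo_tool(
  increments=[
    [0.55,-0.0003,0,0,0,0,0],
    [0.55,-0.0006,0,0,0,0,0],
    [0.55,-0.001,0,0,0,0,0],
  ],
)

```text
clock: 9.32
position: [530.1, -38.0, 12.3]
ee_rot: [-0.665, 0.747, -0.0, -0.001]
contact_force: [0.8, -10.7, 0.3]
gripper_width: 46.8
grasp_force: 5.5
```

servo_tool(
  increments=[
    [0.55,-0.0005,0,0,0,0,0],
    [0.55,-0.001,0,0,0,0,0],
    [0.55,-0.0015,0,0,0,0,0],
  ],
)

```text
clock: 9.7
position: [530.1, -37.9, 12.3]
ee_rot: [-0.664, 0.747, -0.0, -0.002]
contact_force: [1.5, -18.5, -1.0]
gripper_width: 46.7
grasp_force: 9.0
```

servo_tool(
  increments=[
    [0.55,-0.0005,0,0,0,0,0],
    [0.55,-0.001,0,0,0,0,0],
  ],
)

```text
clock: 9.95
position: [530.1, -37.9, 12.4]
ee_rot: [-0.664, 0.747, -0.001, -0.002]
contact_force: [1.4, -22.8, -0.3]
gripper_width: 46.9
grasp_force: 11.2
```

servo_tool(
  increments=[
    [0.55,0,0,0,0,0,0],
    [0.55,0,0,0,0,0,0],
    [0.55,0,0,0,0,0,0],
    [0.55,0,0,0,0,0,0],
    [0.55,0.002,0,0,0,0,0],
    [0.55,0.005,0,0,0,0,0],
    [0.55,0.015,0,0,0,0,0],
    [0.55,0.04,0,0,0,0,0],
    [0.55,0.06,0,-0.03,0,0,0],
    [0.55,0.08,0,-0.08,0,0,0],
    [0.55,0.09,0,-0.14,0,0,0],
    [0.55,0.09,0,-0.19,0,0,0],
  ],
)

```text
clock: 11.45
position: [520.7, -124.1, 205.0]
ee_rot: [-0.665, 0.747, -0.001, 0.001]
contact_force: [0.8, -0.3, -0.9]
gripper_width: 46.9
grasp_force: 0.0
```

Run:
```python
from h import *
im,s=wrist();save(im,'w3.png');print(s['position'],s['joints'].round(3),s['clock'],s['contact_force']);np.save('w3.npy',im,allow_pickle=True)
a=im['color'][250:470,170:420,::-1]; cv2.imwrite('pics/w3c.png',cv2.resize(a,None,fx=2.7,fy=2.7,interpolation=cv2.INTER_CUBIC))
```

```text
[ 520.7241341  -124.12768577  204.97999402] [ 0.069  0.253 -0.254 -0.    -1.061 -0.186] 11.45 [ 0.75804839 -0.28983567 -0.89077218]
```

View pics/w3.png

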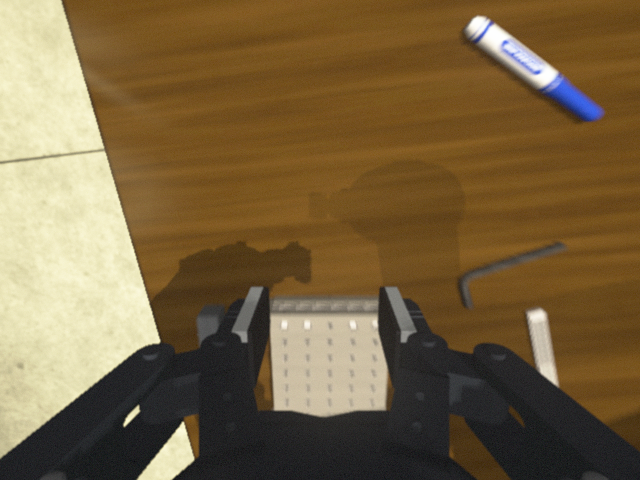

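servo_tool(
  increments=[
    [0.55,-0.019,0.011,0,0,0,10],
    [0.55,-0.038,0.022,0,0,0,20],
    [0.55,-0.057,0.033,0,0,0,30],
    [0.55,-0.076,0.044,0,0,0,40],
    [0.55,-0.095,0.055,0,0,0,50],
    [0.55,-0.114,0.066,0,0,0,60],
    [0.55,-0.133,0.077,0,0,0,70],
    [0.55,-0.152,0.088,0,0,0,80],
    [0.55,-0.173,0.1,0,0,0,90],
    [0.55,-0.173,0.1,0,0,0,90],
    [0.55,-0.173,0.1,0,0,0,90],
  ],
)

```text
clock: 12.88
position: [441.4, 59.8, 202.3]
ee_rot: [0.057, 0.998, 0.0, 0.0]
contact_force: [1.8, -0.1, -0.2]
gripper_width: 47.2
grasp_force: 0.0
```

Run:
```python
from h import *
im,s=wrist();save(im,'w4.png');print(s['position'],s['joints'].round(3),s['clock']);np.save('w4.npy',im,allow_pickle=True);print(R.from_quat(s['ee_rot']).as_matrix().round(4))
```

```text
[441.40036085  59.80187747 202.30905136] [ 0.502  0.102 -0.454 -0.    -1.015 -2.186] 12.875
[[-9.935e-01  1.138e-01  3.000e-04]
 [ 1.138e-01  9.935e-01  2.000e-04]
 [-2.000e-04  2.000e-04 -1.000e+00]]
```

View pics/w4.png

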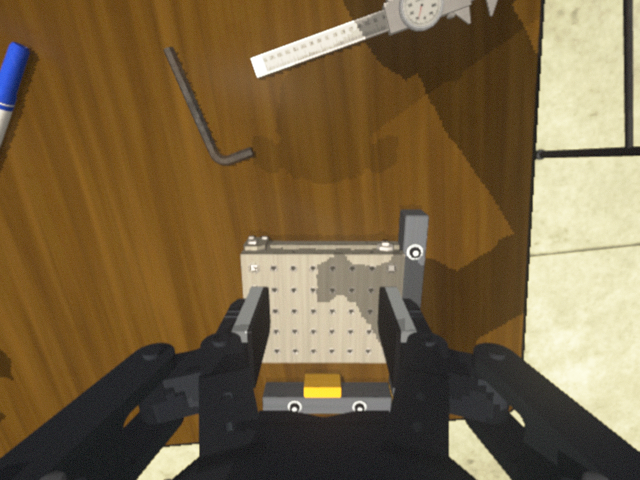

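Run:
```python
from h import *
im=np.load('w4.npy',allow_pickle=True).item()
t=np.array([.9932,-.1167]);n=np.array([.1167,.9932])
for l,u,v,z in [('-x-y',241,253,39),('-x+y',401,253,39),('+x-y',264,363,39),('padL',304,388,26),('padR',342,388,26),('cheekL',269,240,35),('cheekR',378,244,35),('padLbot',305,375,0)]:
    p=atz(im,u,v,z)[:2];print(l,p.round(1),'t',(p@t).round(1),'n',(p@n).round(1))
p=np.array([441.4,59.8]);print('tcp',p@t,p@n)
```

```text
-x-y [469.3 -16.6] t 468.0 n 38.2
-x+y [485.7 126.3] t 467.6 n 182.2
+x-y [586.6 -15. ] t 584.4 n 53.6
padL [631.7  18.6] t 625.2 n 92.2
padR [636.3  58.7] t 625.1 n 132.5
cheekL [461.2   9.5] t 457.0 n 63.3
cheekR [476.2 106.9] t 460.5 n 161.7
padLbot [635.9  17.8] t 629.5 n 91.9
tcp 431.41981999999996 110.90473999999999
```

servo_tool(
  increments=[
    [0.55,0,0,0.05,0,0,0],
    [0.55,0,0,0.1,0,0,0],
    [0.55,0,0,0.15,0,0,0],
    [0.55,0,0,0.18,0,0,0],
    [0.55,0,0,0.192,0,0,0],
    [0.55,0,0,0.192,0,0,0],
  ],
)

```text
clock: 13.68
position: [441.5, 59.5, 10.1]
ee_rot: [0.058, 0.998, -0.0, -0.0]
contact_force: [-0.4, 0.1, -0.0]
gripper_width: 47.1
grasp_force: 0.0
```

servo_tool(
  increments=[
    [0.55,-0.004,0,0,0,0,0],
    [0.55,-0.008,0,0,0,0,0],
    [0.55,-0.012,0,0,0,0,0],
    [0.55,-0.016,0,0,0,0,0],
    [0.55,-0.02,0,0,0,0,0],
    [0.55,-0.022,0,0,0,0,0],
    [0.55,-0.024,0,0,0,0,0],
    [0.55,-0.026,0,0,0,0,0],
    [0.55,-0.028,0,0,0,0,0],
    [0.55,-0.03,0,0,0,0,0],
    [0.55,-0.032,0,0,0,0,0],
  ],
)

```text
clock: 15.05
position: [472.3, 55.8, 10.0]
ee_rot: [0.058, 0.998, -0.0, -0.001]
contact_force: [-2.5, -0.4, -0.3]
gripper_width: 46.8
grasp_force: 1.3
```

servo_tool(
  increments=[
    [0.55,-0.002,0.0002,0,0,0,0],
    [0.55,-0.005,0.0004,0,0,0,0],
    [0.55,-0.008,0.0005,0,0,0,0],
    [0.55,-0.011,0.0005,0,0,0,0],
    [0.55,-0.014,0.0006,0,0,0,0],
    [0.55,-0.017,0.0006,0,0,0,0],
    [0.55,-0.02,0.0006,0,0,0,0],
    [0.55,-0.023,0.0006,0,0,0,0],
    [0.55,-0.025,0.0006,0,0,0,0],
    [0.55,-0.026,0.0006,0,0,0,0],
  ],
)

```text
clock: 16.3
position: [499.2, 53.8, 10.4]
ee_rot: [0.058, 0.998, 0.0, 0.0]
contact_force: [-4.3, 0.3, -0.7]
gripper_width: 47.4
grasp_force: 1.5
```

servo_tool(
  increments=[
    [0.55,-0.0007,0,0,0,0,0],
    [0.55,-0.0014,0,0,0,0,0],
    [0.55,-0.002,0,0,0,0,0],
    [0.55,-0.0027,0,0,0,0,0],
    [0.55,-0.0034,0,0,0,0,0],
    [0.55,-0.004,0,0,0,0,0],
  ],
)

```text
clock: 17.05
position: [503.0, 53.3, 10.3]
ee_rot: [0.058, 0.998, 0.0, 0.0]
contact_force: [-3.5, -0.3, 0.3]
gripper_width: 47.3
grasp_force: 1.5
```

servo_tool(
  increments=[
    [0.55,-0.0005,0,0,0,0,0],
    [0.55,-0.001,0,0,0,0,0],
    [0.55,-0.0015,0,0,0,0,0],
    [0.55,-0.002,0,0,0,0,0],
  ],
)

```text
clock: 17.55
position: [504.9, 53.1, 10.3]
ee_rot: [0.058, 0.998, 0.0, 0.0]
contact_force: [-2.9, -1.6, 0.2]
gripper_width: 47.2
grasp_force: 1.5
```

servo_tool(
  increments=[
    [0.55,-0.0005,0,0,0,0,0],
    [0.55,-0.001,0,0,0,0,0],
    [0.55,-0.0015,0,0,0,0,0],
    [0.55,-0.002,0,0,0,0,0],
  ],
)

```text
clock: 18.05
position: [506.9, 52.8, 10.3]
ee_rot: [0.058, 0.998, 0.0, 0.0]
contact_force: [-3.5, -0.0, 0.0]
gripper_width: 47.3
grasp_force: 1.6
```

servo_tool(
  increments=[
    [0.55,-0.0005,0,0,0,0,0],
    [0.55,-0.001,0,0,0,0,0],
    [0.55,-0.0015,0,0,0,0,0],
    [0.55,-0.002,0,0,0,0,0],
  ],
)

```text
clock: 18.55
position: [508.3, 52.6, 10.3]
ee_rot: [0.058, 0.998, -0.0, -0.001]
contact_force: [-5.9, 1.2, 2.6]
gripper_width: 47.1
grasp_force: 3.2
```

servo_tool(
  increments=[
    [0.55,-0.0005,0,0,0,0,0],
    [0.55,-0.001,0,0,0,0,0],
    [0.55,-0.0015,0,0,0,0,0],
  ],
)

```text
clock: 18.92
position: [508.2, 52.3, 10.1]
ee_rot: [0.058, 0.998, -0.0, -0.002]
contact_force: [-9.4, 3.8, 3.9]
gripper_width: 46.8
grasp_force: 4.9
```

servo_tool(
  increments=[
    [0.55,-0.0005,0,0,0,0,0],
    [0.55,-0.001,0,0,0,0,0],
    [0.55,-0.0015,0,0,0,0,0],
  ],
)

```text
clock: 19.3
position: [508.1, 52.0, 9.8]
ee_rot: [0.058, 0.998, -0.001, -0.004]
contact_force: [-12.7, 5.3, 5.1]
gripper_width: 47.2
grasp_force: 6.6
```

servo_tool(
  increments=[
    [0.55,-0.0005,0,0,0,0,0],
    [0.55,-0.001,0,0,0,0,0],
  ],
)

```text
clock: 19.55
position: [508.1, 51.7, 9.6]
ee_rot: [0.059, 0.998, -0.001, -0.005]
contact_force: [-14.9, 6.8, 7.6]
gripper_width: 46.7
grasp_force: 7.9
```

servo_tool(
  increments=[
    [0.55,-0.0003,0.0004,0,0,0,0],
    [0.55,-0.0006,0.0008,0,0,0,0],
    [0.55,-0.001,0.0012,0,0,0,0],
    [0.55,-0.001,0.0012,0,0,0,0],
    [0.55,-0.001,0.0012,0,0,0,0],
    [0.55,-0.001,0.0012,0,0,0,0],
  ],
)

```text
clock: 20.3
position: [508.0, 51.8, 9.5]
ee_rot: [0.059, 0.998, -0.002, -0.006]
contact_force: [-15.5, 2.8, 8.3]
gripper_width: 47.3
grasp_force: 7.7
```

Run:
```python
from h import *
im,s=wrist();save(im,'w5.png');print(s['position'],s['contact_force'])
im=arm.get_image('top');save(im,'t5.png');
```

```text
[508.0393144   51.78317901   9.48930194] [-15.45468651   2.84171955   8.26125513]
```

servo_tool(
  increments=[
    [0.55,-0.0005,0.0004,0,0,0,0],
    [0.55,-0.001,0.0008,0,0,0,0],
    [0.55,-0.0015,0.001,0,0,0,0],
    [0.55,-0.0018,0.0012,0,0,0,0],
    [0.55,-0.0018,0.0012,0,0,0,0],
    [0.55,-0.0018,0.0012,0,0,0,0],
    [0.55,-0.0018,0.0012,0,0,0,0],
    [0.55,-0.0018,0.0012,0,0,0,0],
  ],
)

```text
clock: 21.4
position: [508.0, 51.9, 9.1]
ee_rot: [0.059, 0.998, -0.003, -0.008]
contact_force: [-18.1, 2.0, 10.4]
gripper_width: 47.2
grasp_force: 9.1
```

servo_tool(
  increments=[
    [0.55,0.002,0,0,0,0,0],
    [0.55,0.004,0,0,0,0,0],
    [0.55,0.006,0,0,0,0,0],
    [0.55,0.01,0,0,0,0,0],
    [0.55,0.02,0,0,0,0,0],
    [0.55,0.04,0,0,0,0,0],
    [0.55,0.065,0,0,0,0,0],
    [0.55,0.08,0,-0.04,0,0,0],
    [0.55,0.08,0,-0.1,0,0,0],
    [0.55,0.08,0,-0.16,0,0,0],
    [0.55,0.08,0,-0.2,0,0,0],
    [0.55,0.08,0,-0.2,0,0,0],
  ],
)

```text
clock: 22.9
position: [438.7, 64.8, 214.4]
ee_rot: [0.058, 0.998, 0.003, 0.005]
contact_force: [-0.5, -0.4, -0.3]
gripper_width: 47.2
grasp_force: 0.0
```

Run:
```python
from h import *
im,s=wrist();save(im,'w6.png');print(s['position'],s['clock'])
a=im['color'][230:430,190:450,::-1]; cv2.imwrite('pics/w6c.png',cv2.resize(a,None,fx=3,fy=3,interpolation=cv2.INTER_CUBIC))
```

```text
[438.72987446  64.76983714 214.43170226] 22.9
```

View pics/w6c.png

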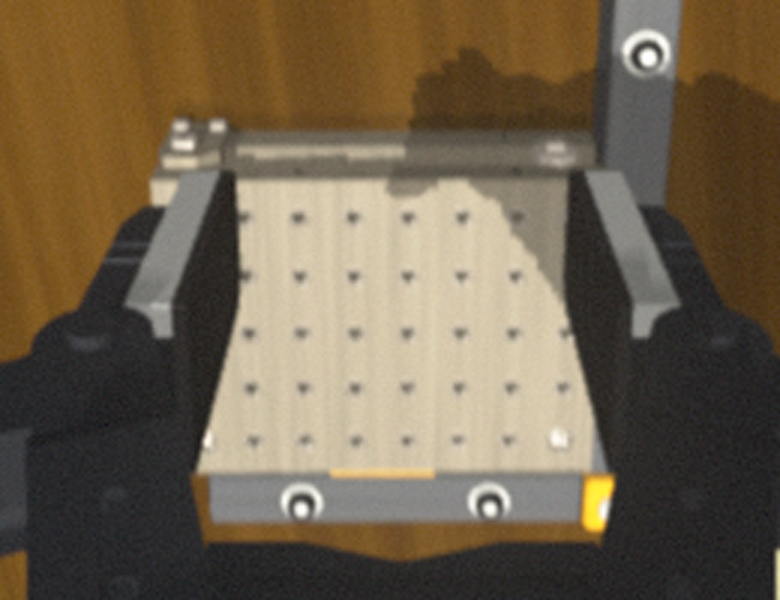

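servo_tool(
  increments=[
    [0.55,0,-0.05,-0.02,0,0,0],
    [0.55,0,-0.1,-0.04,0,0,0],
    [0.55,0,-0.15,-0.05,0,0,0],
    [0.55,0,-0.2,-0.06,0,0,0],
    [0.55,0,-0.25,-0.06,0,0,0],
    [0.55,0,-0.28,-0.06,0,0,0],
    [0.55,0,-0.28,-0.06,0,0,0],
  ],
)

```text
clock: 23.82
position: [403.1, -215.9, 268.5]
ee_rot: [0.06, 0.998, 0.0, -0.001]
contact_force: [-1.1, 1.3, 0.1]
gripper_width: 47.1
grasp_force: 0.0
```

Run:
```python
from h import *
im=arm.get_image('top');save(im,'t7.png');print(arm.read_state()['clock'])
a=im['color'][165:305,180:340,::-1]; cv2.imwrite('pics/t7c.png',cv2.resize(a,(640,560),interpolation=cv2.INTER_CUBIC))
```

```text
23.875
```

View pics/t7c.png

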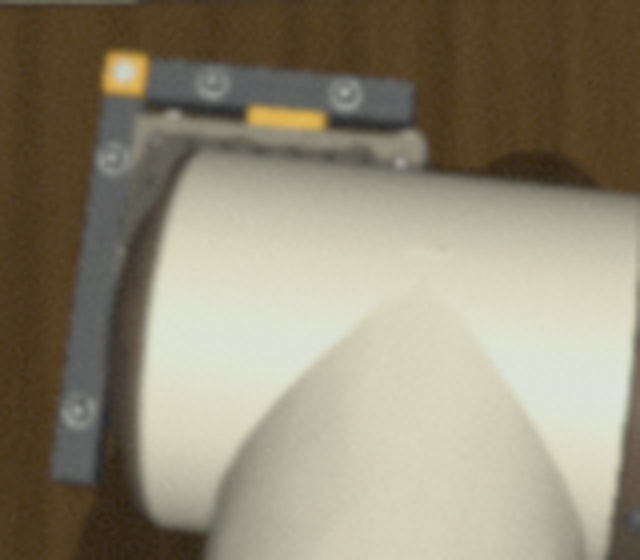

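Run:
```python
from h import *
im=arm.get_image('top');t=np.array([.9932,-.1167]);n=np.array([.1167,.9932])
g=im['color'].astype(int)
for v in (204,208,212,216): print(v,g[v,206:222].tolist())
f=lambda x,y,z:atz(im,180+(x+.5)/4-.5,165+(y+.5)/4-.5,z)[:2]
for l,x,y,z in [('plate+y',134,150,39),('plate+y',127,215,39),('rail in',99,482,26),('rail in',145,100,26),('pad face',286,129,26),('plate+x',210,117,39),('plate+x',370,134,39)]:
    p=f(x,y,z);print(l,(p@t).round(1),(p@n).round(1))
```

```text
204 [[134, 136, 131], [145, 147, 139], [144, 146, 139], [122, 123, 119], [120, 121, 116], [135, 136, 132], [133, 133, 124], [131, 127, 116], [119, 116, 102], [105, 100, 90], [98, 94, 85], [97, 94, 81], [99, 96, 86], [97, 94, 84], [98, 95, 84], [100, 96, 87]]
208 [[119, 122, 118], [127, 129, 123], [123, 126, 123], [122, 124, 120], [111, 113, 110], [101, 104, 98], [98, 97, 88], [99, 96, 88], [100, 96, 86], [95, 92, 80], [92, 90, 81], [95, 91, 82], [95, 92, 81], [92, 89, 77], [89, 86, 76], [80, 76, 65]]
212 [[96, 95, 97], [90, 91, 91], [93, 96, 95], [92, 94, 95], [86, 87, 87], [90, 89, 83], [95, 93, 85], [97, 94, 85], [97, 93, 80], [92, 91, 81], [93, 89, 79], [90, 87, 78], [91, 85, 77], [83, 77, 68], [83, 75, 62], [93, 84, 74]]
216 [[94, 95, 95], [94, 95, 92], [95, 95, 93], [95, 97, 96], [89, 93, 89], [90, 90, 83], [98, 95, 84], [94, 92, 83], [96, 94, 82], [94, 88, 77], [88, 82, 72], [81, 74, 62], [79, 70, 61], [89, 80, 70], [109, 102, 89], [142, 138, 122]]
plate+y 605.2 183.6
plate+y 570.9 182.5
rail in 435.5 181.6
rail in 635.9 184.5
pad face 627.1 108.9
plate+x 626.3 146.8
plate+x 624.9 63.7
```

```bash
python3 -c "
from bench import arm
print(arm.job_done())"
```

```text
the job is handed in; nothing more can be done
None
```

I pushed the sine plate against the side rail at about 23 N, then slid it along and pressed it on the brass pad at about 18 N, each held for at least half a second. The last pictures show it flush with both to within about 1 mm. The job is handed in at about 24 s, but no verdict came back, and I did not re-measure the gauge block, screw tin or oil bottle, though the arm never went near them.

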